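# Hang the yellow bin on the wall rail beside the grey one

### The job

Hang the empty yellow bin on the aluminium rail, on the robot's side of the grey bin: tip it front-up, hook the angled strip on its back down behind the rail's cleat, and swing its bottom in so that the heel goes under the lower lip. Slide it along the rail until it just touches the grey bin, and let it settle fully home and level under its own weight, with no visible gap between the two. Work gently: do not press or wedge the yellow bin on the rail, do not shove the grey bin along, and leave the other things where they are.

Things in the scene. Friction and masses are not known exactly. Their poses are not given: they have to be found in the camera images.
- bin: Empty yellow plastic bin, loose, 0.24 to 0.4 kg: 110 wide (y), 100 deep (x). Origin: centre of the box's underside. Front along -x, back along +x. Side walls 4 thick; back wall outer face x 50, 104 high; front wall 60 high. On the back an angled strip near the top and a heel along the bottom. Starts upright on the table, front turned roughly to world +y.
- bin_grip (a point): Middle of the top edge of the yellow bin's front wall, the place to grip, fingers straddling the wall (bin frame x -46, y 0, z 60; axes as the bin). The wall is 8 thick, 60 high; behind it the bin is empty for 87.
- strip_edge (a point): Free lower edge of the yellow bin's angled strip, mid-width, front corner (bin frame x 65.5, z 72; the rear corner is x 69, z 74). The strip is 104 wide, 4 thick; it leaves the back wall at x 50, z 99 and slopes rearward and down at 60 degrees from horizontal.
- heel (a point): Rear end of the yellow bin's heel, mid-width, top corner (bin frame x 69, z 6). The heel is a flat tab, 104 wide, 6 thick (z 0 to 6), sticking out 19 behind the back wall.
- rail: Fixed white backboard at the robot's right (600 long, 240 high) with an aluminium rail 540 long on its front. Origin: on the table, mid-length, in the board's front face. -x points out of the front (about world +y), y along the rail away from the robot. A bin fully home has its origin at rail x -72, z 100, same yaw, level. A hook plate 45 wide is fixed at the rail's robot end (y -245).
- cleat_edge (a point): Top edge of the rail's cleat, mid-length (rail x -15, z 187; axes as the rail). The cleat is a 3.5 thick leaf rising outward at 60 degrees from the rail's back plate (x -3, z 166), leaving a V groove 12 wide at its mouth. A strip edge lowered into it with the bin tipped bottoms about 11 below this edge. Contacts are stiff, about 20 N per mm.
- lip_edge (a point): Front edge of the rail's lower lip, underside, mid-length (rail x -14, z 109). The lip is a flat ledge, z 109 to 113. Home, the heel lies 3 under it, its end on the back plate (x -3); lifted 1 to 2 the bin slides freely, else it binds. A level heel cannot pass the lip from above; tipped front-up 0.25 to 0.4 rad it clears. A push at the bin's front wall is levered about sixfold into the rail.
- grey_bin: Grey bin of the same shape and frame as the yellow one, full of stock, about 0.9 kg, loose, hanging home on the rail, held along it by friction only. Touching side by side the origins are 110 apart along the rail, the yellow one at the smaller rail y (towards the robot).
- tub: Round white tub, 136 across, 115 high, loose; origin under its centre. Leave alone.
- screw_jar: Small glass jar with red cap, 60 across, 75 high, loose; origin under its centre. Leave alone.
- router: White upright router, 70 x 130 x 162 high, loose; origin under its centre. Leave alone.
- switch_box: Flat black network switch, 110 x 200 x 33 high, loose; origin under its centre. Leave alone.
- tape: Yellow and black tape measure, 65 x 32 x 62 high, loose; origin under its centre. Leave alone.
- driver: Screwdriver lying on the table, loose. Leave alone.
Mind the look-alikes: they are no part of the job. Of the things like the bin, leave any that is purple; of the rest the smaller one is meant.

How it is judged (in metres and radians):
On the way:
1. the yellow bin, hooked on the rail, touches the grey bin (contact force between bin and grey_bin above 0.5 N and z of bin in the frame of rail between 0.095 and 0.108 m and x of bin in the frame of rail above -0.085 m), for 0.1 s.
At the end, for the whole second after the job is handed in: The yellow bin hangs released, still, level and square (0.05 rad): origin z 97 to 102 mm, 70 to 75 mm out from the board, heel under the lip, on the robot's side of the grey bin with origins 107 to 113 mm apart along the rail; the grey bin still hangs home (z of bin in the frame of rail between 0.097 and 0.102 m and x of bin in the frame of rail between -0.075 and -0.07 m and angle between bin's own z axis and vertical below 0.05 rad and angle between the x axis of bin and the x axis of rail, either way round below 0.05 rad and y of bin in the frame of grey_bin between -0.113 and -0.107 m and linear speed of bin below 0.02 m/s and z of grey_bin in the frame of rail below 0.102 m); the robot touches nothing.
It fails at once if the yellow bin is pressed or wedged on the rail or board with more than 45 N of contact force (contact force between bin and rail above 45 N).
It fails at once if the yellow bin is pressed on the grey bin with more than 15 N (contact force between bin and grey_bin above 15 N).
It fails at once if the grey bin is shoved more than 5 mm (distance of grey_bin from where it was at the start of the episode above 0.005 m).
It fails at once if a bystander is moved more than 30 mm (distance of any of tub, screw_jar, router, switch_box, tape, driver from where it was at the start of the episode above 0.03 m).
It also fails if it takes over 72 s, if anything falls off the work surface, if the arm or the gripper's body presses on something with over 40 N, if the wrist force passes 120 N, or if a joint passes its speed limit or range.

### The arm

A 7-joint arm with a two-finger parallel gripper is mounted at the origin on the work surface. World frame = base frame: x ahead of the robot, y to its left, z up, the work surface at z = 0. Lengths are in mm, angles in degrees, forces in N, time in s.
With the tool pointing down it reaches from about 425 to 875 mm from the base axis. Payload 4.7 kg.
Tool frame: the origin (TCP) lies at the very end of the fingers, on their centre line; the grasp point (between the pads) lies 19 mm behind it; z points along the fingers, y is the line along which they close (so a half turn about z gives the same grasp; the last joint's range is limited). The gripper opens to 87 mm and grips with 3 to 60 N. Pads are 19 mm wide; open, the fingers measure 117 mm over their backs; the gripper's body (75 mm by 190 mm) begins 51 mm behind the grasp point.
Start: joints at [-67.661, 18.392, -4.016, 83.108, 1.295, 78.541, -3.26], TCP at [238.589, 604.649, 222.587] pointing down, gripper open.
Joint ranges: [-163.93, 163.93], [-17.29, 119.83], [-79.2, 71.16], [3.27, 140.29], [-89.18, 269.18], [5.43, 117.66], [-154.24, 154.24]. Speed limits (degrees/s): [147.25, 147.25, 180, 180, 180, 180, 180].

### API

Orientations are given as a 3x3 rotation matrix whose columns are the frame's x, y, z axes.
In Python, from cell import r gives the robot as it stands. The module is installed in compiled form; this text tells all that it offers.
- The arm moves only by the tool play_rows, never from a script. Its argument "increments" is one flat list of numbers, 6 for each row, row after row: the shift along the tool's x, y, z each as a share of 0.03 m, from -1 to 1, then the turn, a rotation vector about the tool's x, y, z each as a share of 45 degrees, from -1 to 1. A call has 1 to 12 rows; each row shifts and turns the commanded pose from where the row before left it, along the tool's axes as they then stand; what a row does not reach is not made up. A row lasts 1/8 s, in which the tool goes at most 62.5 mm and 10.7 degrees, less where a joint would pass 70% of its speed; a pose out of reach is approached as far as the arm can. A call with a number of a shift or a turn outside -1 to 1 is refused whole. A call with a gripper value outside its range is refused whole. "jaw" is the closure in counts, from 0 (fully open) to 255 (shut), set as the call begins (left out, the last holds). The fingers move at their own pace and stop on an object; the grip force is fixed at half the most. Time passes only in rows, so rows that do not move let the fingers close. It gives the time, the measured TCP pose, the force, the opening and the grip force at its end, in the units of the state.
- r.state(): the state, without advancing time (a new reading comes with each control period).
- r.capture(name): name is "scene" or "top"; returns a dict with "frame" (400x640x3 uint8, blue, green, red), "mtx" (3x3 intrinsics, pixels), "T" (4x4, takes a point from camera to world coordinates). Camera axes: x right, y down, z forward; pixel columns grow to the right and rows downward; lengths in mm; the calibration is good to about 2 mm. A picture is of the moment at which its call begins. There is no depth.
- r.hand_in(): hands the job in; it is judged then, once.
The state is a dict: "time_s": time; "joint_pos": joint angles; "joint_vel": joint speeds; "joint_efforts": joint torques, N m; "position": TCP position; "eef_rot": TCP orientation; "contact_force": force on the tool from outside, world axes, zero at the start; "wrist_torque": the same for the moment, N m; "gripper_width": finger opening in mm; "finger_force": force on a finger pad.
Only numpy, scipy, OpenCV 4.12 (cv2) and the standard library are available. Lean on these libraries where they do the work, as an engineer would, in place of code of your own. Each camera call takes 0.05 s, during which the arm holds its last target. There are 200 camera calls.

## Working session

There is one attempt and no reset: what is moved stays moved. The work goes in short steps, Python scripts to look and compute and a tool call to move; the robot and the scene stay as the last step left them, time stands still between calls to the robot, and variables do not carry over. Pictures are saved under pics/ and viewed, at most 10 in all, crops included, and the job is handed in when it is done.

Besides the shell and the picture viewer there is one more tool, called as name(argument=value, ...), one argument or row to a line, values as JSON. play_rows: Moves the arm, as the interface text tells. Shift numbers are shares of 0.03 m and turn numbers shares of 45 degrees, none past 1 either way. Its arguments: {"type":"object","properties":{"increments":{"type":"array","items":{"type":"number","minimum":-1,"maximum":1}},"jaw":{"type":"number"}},"required":["increments"]}

```bash
mkdir -p pics; ls; python3 - <<'E'
from cell import r
import cv2
for n in("scene","top"):
    c=r.capture(n); cv2.imwrite(f"pics/{n}0.png",c["frame"]); print(n,c["mtx"].round(1).tolist(),c["T"].round(3).tolist())
s=r.state(); print(s)
E
```

```text
pics
scene [[460.0, 0.0, 324.4], [0.0, 460.0, 196.5], [0.0, 0.0, 1.0]] [[-0.545, 0.729, -0.415, 951.627], [0.839, 0.48, -0.258, 317.975], [0.011, -0.488, -0.873, 1098.414], [0.0, 0.0, 0.0, 1.0]]
top [[513.1, 0.0, 321.1], [0.0, 513.1, 204.2], [0.0, 0.0, 1.0]] [[0.022, -0.989, 0.149, 269.626], [-1.0, -0.022, 0.003, 29.848], [0.0, -0.149, -0.989, 1358.886], [0.0, 0.0, 0.0, 1.0]]
{'time_s': 0.1, 'joint_pos': array([-67.65900603,  18.43291738,  -4.01754545,  83.1681815 ,
         1.2950166 ,  78.53998181,  -3.25912947]), 'joint_vel': array([-0.02360311, -0.05014655,  0.07129794, -0.13372687,  0.10035932,
        0.0507253 ,  0.07057889]), 'joint_efforts': array([-6.79183344e-06, -4.92570233e+01, -4.05761618e-01, -3.13398743e+01,
       -6.40060427e-02,  3.94226192e-02,  9.31893214e-05]), 'position': array([238.42045409, 604.1661909 , 221.59027017]), 'eef_rot': array([[-9.30234476e-01,  3.66965303e-01, -5.35403496e-04],
       [ 3.66965684e-01,  9.30233126e-01, -1.58696393e-03],
       [-8.43106321e-05, -1.67272327e-03, -9.99998597e-01]]), 'contact_force': array([-0.3498931 , -0.0480082 ,  0.08862547]), 'wrist_torque': array([-0.00675192, -0.04306719, -0.05653027]), 'finger_force': 0.0, 'gripper_width': 87.32129643711504}
```

View pics/scene0.png

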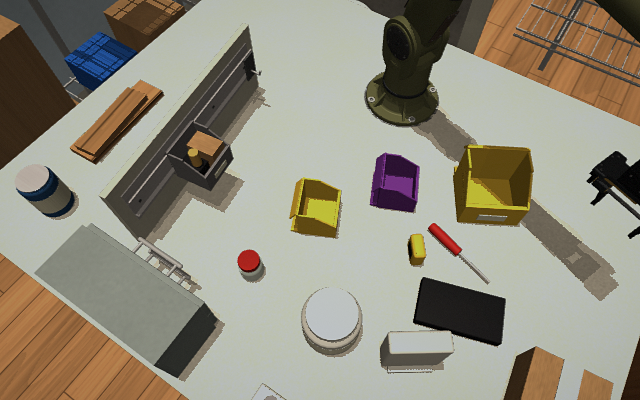

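View pics/top0.png

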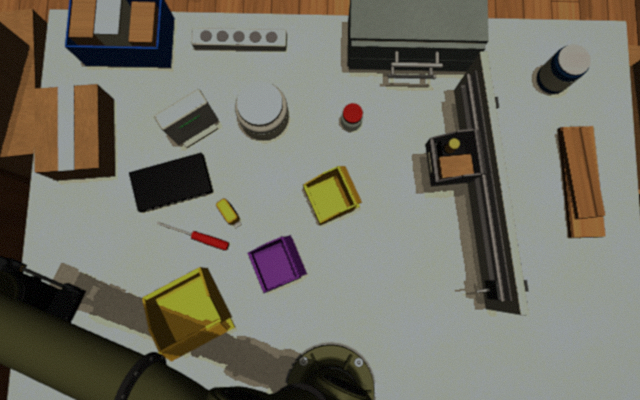

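Candidates: small yellow bin at scene (317,207) / top (331,195); large yellow bin at scene (493,185) / top (188,312); purple bin at scene (395,182) / top (277,264). I choose the small yellow one, and check it close up.

```bash
python3 - <<'E'
import cv2,numpy as np
s=cv2.imread("pics/scene0.png");t=cv2.imread("pics/top0.png")
def c(im,x,y,w,h,k): return cv2.resize(im[y:y+h,x:x+w],None,fx=k,fy=k,interpolation=cv2.INTER_CUBIC)
a=c(s,285,170,66,75,4);b=c(t,295,160,66,75,4);g=c(t,420,120,66,75,4)
d=c(s,90,20,180,70,4.4) 
e=cv2.resize(np.hstack([a,b,g]),(792,300))
f=cv2.resize(s[90:205,140:270+33],(0,0),fx=2.6,fy=2.6)
f2=c(t,455,60,80,115,2.6);f3=c(t,455,200,80,115,2.6)
h=np.hstack([f,f2[:f.shape[0]],f3[:f.shape[0]]]);h=h[:300,:792]
h=cv2.copyMakeBorder(h,0,300-h.shape[0],0,792-h.shape[1],cv2.BORDER_CONSTANT)
cv2.imwrite("pics/crop1.png",np.vstack([e,h]));print(f.shape,f2.shape)
E
```

```text
(299, 424, 3) (299, 208, 3)
```

View pics/crop1.png

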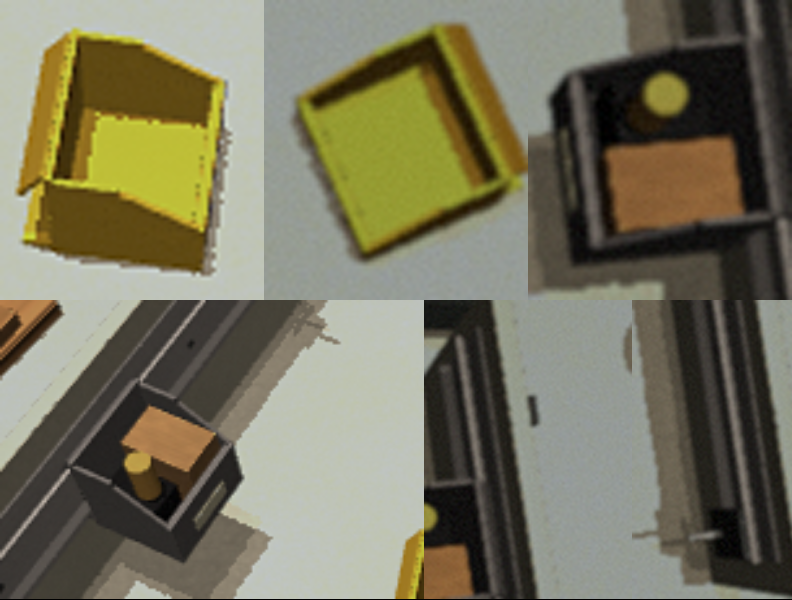

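The crops confirm the small yellow bin: front wall to the left in top view, with outer corners about (303,185) and (320,224). Its back, with the strip, faces the rail. The grey bin hangs at top (455,157). I'll now turn the corners into poses.

```bash
cat >h.py <<'E'
import numpy as np,cv2
CAM={"scene":None,"top":None}
def plane(c,px,z):
    d=c["T"][:3,:3]@np.linalg.solve(c["mtx"],[px[0],px[1],1.]);o=c["T"][:3,3]
    return (o+d*(z-o[2])/d[2])[:2]
def fit(P,W):  # 2D rigid fit, local P -> world W
    P=np.array(P,float);W=np.array(W);p=P.mean(0);w=W.mean(0);a=P-p;b=W-w
    th=np.arctan2((a[:,0]*b[:,1]-a[:,1]*b[:,0]).sum(),(a*b).sum())
    R=np.array([[np.cos(th),-np.sin(th)],[np.sin(th),np.cos(th)]]);t=w-R@p
    return t,np.degrees(th),(W-(P@R.T+t)).round(1)
E
python3 - <<'E'
from h import *; from cell import r
C={n:r.capture(n) for n in CAM}
def obj(z0,d):
    for sel in (["top"],["scene"],["top","scene"]):
        P=[];W=[]
        for n,x,y,z,px in d:
            if n in sel: P.append((x,y));W.append(plane(C[n],px,z0+z))
        t,a,e=fit(P,W);print(sel,t.round(1),round(a,2),e.tolist())
obj(0,[("top",-50,55,60,(303.5,185)),("top",-50,-55,60,(320.3,223.8)),("top",50,55,104,(338.3,166.8)),("top",50,-55,104,(356,205.5)),
("scene",-50,-55,60,(340.5,190.5)),("scene",-50,55,60,(336.8,228)),("scene",50,-55,104,(303,178.3)),("scene",50,55,104,(298,215.8))])
obj(100,[("top",50,55,104,(475,130.5)),("top",50,-55,104,(482.5,174.5)),
("scene",50,-55,104,(193.8,121.5)),("scene",50,55,104,(167.7,153.8)),("scene",-50,-55,60,(230,146.5)),("scene",-50,55,60,(207.7,176.5))])
for n in C:
    L=cv2.createLineSegmentDetector().detect(cv2.cvtColor(C[n]["frame"],cv2.COLOR_BGR2GRAY))[0][:,0]
    for l in L:
        if np.hypot(*(l[2:]-l[:2]))>50:
            p=plane(C[n],l[:2],240);q=plane(C[n],l[2:],240);
            d=(q-p)*np.sign(q-p)[0]; a=np.degrees(np.arctan2(d[1],d[0]))
            m=(p+q)/2
            if abs(a)<25 and min(p[1],q[1])<-250 and max(p[1],q[1])<-150: print(n,l.round(1),p.round(),q.round(),a.round(2),"y@x=450",(m[1]+(450-m[0])*d[1]/d[0]).round(1))
E
```

```text
['top'] [485.   13.8] -64.99 [[0.4, -2.1], [0.7, -1.1], [-2.0, 1.0], [0.9, 2.1]]
['scene'] [490.  18.] -62.83 [[1.7, -1.1], [0.4, -1.8], [0.6, 1.6], [-2.8, 1.2]]
['top', 'scene'] [487.5  15.9] -63.92 [[-0.8, -4.8], [-1.4, -1.8], [-4.9, -2.4], [-2.9, 0.6], [3.9, -0.3], [1.6, 0.9], [4.4, 3.2], [0.1, 4.7]]
['top'] [ 565.5 -278.7] -81.89 [[-2.4, -0.3], [2.4, 0.3]]
['scene'] [ 571.5 -274.1] -82.41 [[2.3, 3.9], [-0.5, 1.5], [4.8, -0.7], [-6.5, -4.7]]
['top', 'scene'] [ 569.9 -275.6] -83.09 [[-5.9, -2.2], [-0.8, -3.7], [4.6, 4.8], [1.6, 3.7], [5.9, 0.0], [-5.5, -2.6]]
scene [200.9  -0.5  -0.4 169.4] [ 204. -569.] [ 878. -567.] 0.14 y@x=450 -568.3
scene [163.5  94.7  96.2 163.7] [ 521. -416.] [ 752. -403.] 3.34 y@x=450 -420.5
scene [103.6 198.8 247.4  24.8] [ 806. -324.] [ 213. -398.] 7.15 y@x=450 -368.3
scene [ 92.9 154.2 145.   94.9] [ 738. -428.] [ 546. -453.] 7.53 y@x=450 -465.8
scene [129.8 202.5 166.8 155.8] [ 782. -271.] [ 650. -287.] 7.03 y@x=450 -312.1
scene [164.4 154.4 127.4 201. ] [ 650. -294.] [ 782. -278.] 7.13 y@x=450 -319.4
scene [215.9  93.6 250.3  51.3] [ 448. -313.] [ 288.
[... 1450 characters left out ...]
top [465.7 278.3 452.9 190.7] [ 283. -282.] [ 475. -258.] 7.23 y@x=450 -261.0
top [592.2 125.9 603.1 210.9] [ 630. -575.] [ 437. -588.] 3.8 y@x=450 -586.6
top [473.7 244.1 466.2 184.5] [ 357. -301.] [ 489. -287.] 5.95 y@x=450 -291.6
top [594.6 215.6 577.8 129.2] [ 426. -568.] [ 622. -542.] 7.72 y@x=450 -565.0
top [474.2  71.9 509.2 299.4] [ 753. -311.] [ 240. -375.] 7.04 y@x=450 -348.7
top [581.2 128.  597.8 214.4] [ 625. -550.] [ 429. -575.] 7.53 y@x=450 -572.6
top [493.2 277.1 478.5 178.3] [ 287. -342.] [ 504. -315.] 6.99 y@x=450 -321.7
top [512.2 299.5 477.1  70.8] [ 240. -381.] [ 755. -318.] 6.99 y@x=450 -355.4
top [474.3 179.4 488.8 277. ] [ 501. -306.] [ 287. -332.] 7.03 y@x=450 -312.0
```

```bash
python3 - <<'E'
from h import *; from cell import r
C={n:r.capture(n) for n in CAM}
S=[l for l in cv2.createLineSegmentDetector().detect(cv2.cvtColor(C["scene"]["frame"],cv2.COLOR_BGR2GRAY))[0][:,0]]
T=[l for l in cv2.createLineSegmentDetector().detect(cv2.cvtColor(C["top"]["frame"],cv2.COLOR_BGR2GRAY))[0][:,0]]
for n,L in(("scene",S),("top",T)):
  for l in L:
    if np.hypot(*(l[2:]-l[:2]))<45: continue
    o=[]
    for z in(240,187,166,113,109,60):
        p=plane(C[n],l[:2],z);q=plane(C[n],l[2:],z);d=q-p;a=np.degrees(np.arctan(d[1]/d[0]));
        # rail-x relative to board line (y=-367.8 at x=450, slope 7.07deg)
        m=(p+q)/2;o.append(-((m[1]+367.8)*np.cos(.1234)-(m[0]-450)*np.sin(.1234)))
    if abs(a-7.07)<1.5 and -160<o[0]<20: print(n,l.round(),a.round(1),np.round(o,1))
E
```

```text
scene [104. 199. 247.  25.] 7.2 [  0.4  38.6  53.7  92.   94.9 130.2]
scene [195. 121. 237.  67.] 7.1 [-55.2 -20.4  -6.6  28.2  30.8  63. ]
scene [130. 202. 166. 156.] 7.1 [-55.1 -20.3  -6.5  28.3  30.9  63.1]
scene [164. 154. 127. 201.] 7.1 [-48.2 -13.    0.9  36.2  38.8  71.4]
scene [250.  47. 192. 120.] 7.2 [-47.6 -12.3   1.6  36.9  39.6  72.2]
scene [257.  88. 221. 138.] 8.2 [-137.1 -107.4  -95.6  -65.8  -63.6  -36.1]
scene [138. 216. 173. 171.] 7.1 [-91.4 -58.8 -45.9 -13.4 -10.9  19.2]
scene [207. 127. 244.  78.] 7.2 [-91.1 -58.5 -45.6 -13.  -10.5  19.6]
scene [122. 197. 246.  43.] 7.1 [-30.9   5.4  19.8  56.1  58.8  92.4]
scene [243.  42. 120. 195.] 7.2 [-24.2  12.5  27.   63.7  66.5 100.5]
top [479.  53. 520. 315.] 7.0 [-0.5 19.2 27.  46.7 48.2 66.4]
top [482. 175. 491. 239.] 7.1 [-38.  -20.1 -13.    5.    6.3  22.9]
top [467.  74. 480. 172.] 6.1 [-39.  -21.1 -14.    3.9   5.2  21.8]
top [504. 300. 470.  74.] 7.0 [-29.8 -11.5  -4.2  14.1  15.5  32.5]
top [466. 278. 453. 191.] 7.2 [-105.8  -91.1  -85.2  -70.5  -69.4  -55.8]
top [478. 270. 469. 204.] 6.7 [-76.3 -60.2 -53.8 -37.7 -36.5 -21.6]
top [474.  72. 509. 299.] 7.0 [-19.   -0.1   7.3  26.2  27.6  45. ]
top [512. 300. 477.  71.] 7.0 [-12.2   6.9  14.5  33.7  35.1  52.9]
top [493. 277. 478. 178.] 7.0 [-45.8 -28.3 -21.3  -3.7  -2.4  13.9]
top [474. 181. 489. 277.] 7.0 [-55.4 -38.3 -31.5 -14.4 -13.1   2.7]
```

```bash
cat >>h.py <<'E'
from scipy.spatial.transform import Rotation as Ro
def binR(psi,th): return (Ro.from_euler('z',psi,degrees=True)*Ro.from_rotvec([0,th,0])).as_matrix()
def toolR(psi,th):
    B=binR(psi,th); return np.column_stack([-B[:,1],-B[:,0],-B[:,2]])
def rows(p0,R0,p1,R1,n):
    # n equal steps; returns flat shares, tool axes at start of each row
    rv=Ro.from_matrix(R0.T@R1).as_rotvec(); out=[]
    p=np.array(p0,float);R=R0.copy()
    for i in range(n):
        tgt=p0+(p1-p0)*(i+1)/n; d=R.T@(tgt-p)
        row=np.r_[d/30,np.degrees(rv/n)/45].round(3); out+=row.tolist()
        p=p+R@row[:3]*30; R=R@Ro.from_rotvec(np.radians(row[3:]*45)).as_matrix()
    a=np.array(out).reshape(n,6); print(n,"rows, max",abs(a).max(0)); 
    print(", ".join(f"{v:g}" for v in out)); return p,R
E
python3 - <<'E'
from h import *; from cell import r
s=r.state();p=s["position"];R=s["eef_rot"]
p,R=rows(p,R,np.array([330,370,222]),toolR(-64,0),11)
p,R=rows(p,R,np.array([467,57,135]),toolR(-64,0),12)
E
```

```text
11 rows, max [0.519 0.763 0.001 0.    0.    0.096]
-0.519, -0.559, 0.001, -0, -0, -0.096, -0.475, -0.597, 0.001, -0, -0, -0.096, -0.428, -0.631, 0.001, -0, -0, -0.096, -0.38, -0.661, 0.001, -0, -0, -0.096, -0.329, -0.688, 0.001, -0, -0, -0.096, -0.277, -0.711, 0.001, -0, -0, -0.096, -0.222, -0.73, 0.001, -0, -0, -0.096, -0.166, -0.744, 0.001, -0, -0, -0.096, -0.11, -0.755, 0.001, -0, -0, -0.096, -0.052, -0.761, 0.001, -0, -0, -0.096, 0.004, -0.763, 0.001, -0, -0, -0.096
12 rows, max [0.039 0.949 0.243 0.    0.    0.   ]
0.039, -0.948, 0.242, -0, -0, -0, 0.039, -0.948, 0.242, -0, -0, -0, 0.039, -0.949, 0.242, -0, -0, -0, 0.038, -0.948, 0.242, -0, -0, -0, 0.039, -0.948, 0.242, -0, -0, -0, 0.039, -0.948, 0.242, -0, -0, -0, 0.039, -0.948, 0.242, -0, -0, -0, 0.039, -0.948, 0.242, -0, -0, -0, 0.039, -0.949, 0.242, -0, -0, -0, 0.039, -0.948, 0.243, -0, -0, -0, 0.038, -0.948, 0.242, -0, -0, -0, 0.039, -0.948, 0.242, -0, -0, -0
```

play_rows(
  increments=[-0.52, -0.56, 0, 0, 0, -0.096, -0.475, -0.6, 0, 0, 0, -0.096, -0.43, -0.63, 0, 0, 0, -0.096, -0.38, -0.66, 0, 0, 0, -0.096, -0.33, -0.69, 0, 0, 0, -0.096, -0.28, -0.71, 0, 0, 0, -0.096, -0.22, -0.73, 0, 0, 0, -0.096, -0.17, -0.745, 0, 0, 0, -0.096, -0.11, -0.755, 0, 0, 0, -0.096, -0.05, -0.76, 0, 0, 0, -0.096, 0, -0.76, 0, 0, 0, -0.096],
  jaw=0,
)

```text
time_s: 1.68
position: [330.5, 369.4, 222.7]
eef_rot: [[-0.898, -0.44, 0.0], [-0.44, 0.898, 0.0], [-0.0, 0.0, -1.0]]
contact_force: [-0.0, -0.7, 0.0]
gripper_width: 86.8
finger_force: 0.0
```

play_rows(
  increments=[0.04, -0.95, 0.1, 0, 0, 0, 0.04, -0.95, 0.1, 0, 0, 0, 0.04, -0.95, 0.1, 0, 0, 0, 0.04, -0.95, 0.1, 0, 0, 0, 0.04, -0.95, 0.2, 0, 0, 0, 0.04, -0.95, 0.3, 0, 0, 0, 0.04, -0.95, 0.3, 0, 0, 0, 0.04, -0.95, 0.3, 0, 0, 0, 0.04, -0.95, 0.3, 0, 0, 0, 0.04, -0.95, 0.3, 0, 0, 0, 0.04, -0.95, 0.3, 0, 0, 0, 0.04, -0.95, 0.3, 0, 0, 0],
)

```text
time_s: 3.18
position: [467.6, 55.6, 141.5]
eef_rot: [[-0.899, -0.438, 0.001], [-0.438, 0.899, 0.0], [-0.001, 0.0, -1.0]]
contact_force: [1.6, 0.7, -0.1]
gripper_width: 86.8
finger_force: 0.0
```

```bash
python3 - <<'E'
from h import *; from cell import r
s=r.state();print(s["time_s"],s["position"],s["eef_rot"].round(3).tolist(),s["contact_force"])
t=r.capture("top")["frame"][120:270,260:460];q=r.capture("scene")["frame"][110:260,230:430]
cv2.imwrite("pics/near.png",np.hstack([cv2.resize(i,(400,300),interpolation=2) for i in(t,q)]))
E
```

```text
3.175 [467.60029942  55.62225696 141.47246985] [[-0.899, -0.438, 0.001], [-0.438, 0.899, 0.0], [-0.001, 0.0, -1.0]] [ 1.60705813  0.71978473 -0.0579159 ]
```

View pics/near.png

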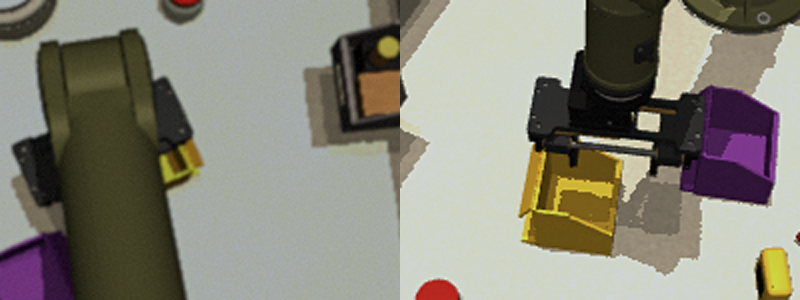

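The small yellow bin lies under the open fingers: its front-wall top edge is at about (610,178) in the right crop, midway between the fingers. The gripper body is long along the closing axis and clears the purple bin. Now descend.

play_rows(
  increments=[0, 0.05, 0.8, 0, 0, 0, 0, 0, 0.8, 0, 0, 0, 0, 0, 0.8, 0, 0, 0, 0, 0, 0.6, 0, 0, 0, 0, 0, 0.4, 0, 0, 0, 0, 0, 0, 0, 0, 0],
)

```text
time_s: 4.03
position: [466.0, 58.2, 39.1]
eef_rot: [[-0.899, -0.439, -0.001], [-0.439, 0.899, -0.0], [0.001, 0.0, -1.0]]
contact_force: [-0.9, -0.4, 0.8]
gripper_width: 86.6
finger_force: 0.0
```

play_rows(
  increments=[0, 0, 0, 0, 0, 0, 0, 0, 0, 0, 0, 0, 0, 0, 0, 0, 0, 0, 0, 0, 0, 0, 0, 0, 0, 0, 0, 0, 0, 0, 0, 0, 0, 0, 0, 0, 0, 0, 0, 0, 0, 0, 0, 0, 0, 0, 0, 0],
  jaw=255,
)

```text
time_s: 5.03
position: [466.6, 57.8, 39.5]
eef_rot: [[-0.899, -0.438, -0.0], [-0.438, 0.899, 0.0], [0.0, 0.0, -1.0]]
contact_force: [0.2, -0.3, -0.0]
gripper_width: 14.8
finger_force: 0.0
```

play_rows(
  increments=[0, 0, 0, 0, 0, 0, 0, 0, 0, 0, 0, 0, 0, 0, 0, 0, 0, 0, 0, 0, 0, 0, 0, 0],
)

```text
time_s: 5.52
position: [466.6, 57.4, 39.5]
eef_rot: [[-0.899, -0.438, 0.0], [-0.438, 0.899, -0.0], [0.0, -0.0, -1.0]]
contact_force: [-0.0, -2.5, -0.2]
gripper_width: 7.7
finger_force: 30.0
```

```bash
cat >>h.py <<'E'
A=np.radians(7.07);U=np.array([np.cos(A),np.sin(A),0]);N=np.array([-np.sin(A),np.cos(A),0]);P0=np.array([450,-367.8,0.])
PSI=-82.93;TB=np.array([-46,-.6,39.5])
def tcp(s,xr,zr,th,q=(69,0,74)):   # bin point q at rail (xr,s,zr), tip th -> tool pose
    B=binR(PSI,th); w=P0+s*U-xr*N+[0,0,zr]; return w+B@(TB-np.array(q,float)),toolR(PSI,th)
def rail(p): d=np.array(p)-P0; return np.array([-d@N,d@U,d[2]])
def binpose(p,R):  # rail x,s,z of origin; tip; of strip rear corner and heel
    B=np.column_stack([-R[:,1],-R[:,0],-R[:,2]]);o=p-B@TB
    th=np.arctan2(-B[2,0],B[2,2]);psi=np.degrees(np.arctan2(B[1,0],B[0,0]))
    print("origin",rail(o).round(1),"tip",th.round(3),"roll",B[2,1].round(3),"dyaw",(psi-PSI).round(2),"strip",rail(o+B@[69,0,74]).round(1),"heel",rail(o+B@[69,0,6]).round(1))
E
python3 - <<'E'
from h import *; from cell import r
s=r.state();p=s["position"];R=s["eef_rot"]
p,R=rows(p,R,p+[0,-10,150],R,6)
q,Q=tcp(0,-70,215,.28); print(q)
p,R=rows(p,R,q,Q,12)
E
```

```text
6 rows, max [0.025 0.051 0.834 0.    0.    0.   ]
0.024, -0.05, -0.833, 0, 0, 0, 0.025, -0.05, -0.834, 0, 0, 0, 0.024, -0.051, -0.833, 0, 0, 0, 0.025, -0.05, -0.833, 0, 0, 0, 0.024, -0.05, -0.834, 0, 0, 0, 0.024, -0.05, -0.833, 0, 0, 0
[ 426.01215672 -179.26328825  213.62448696]
12 rows, max [0.377 0.57  0.218 0.029 0.005 0.035]
0.377, -0.517, -0.067, -0.029, -0.005, 0.035, 0.363, -0.525, -0.08, -0.029, -0.005, 0.035, 0.348, -0.533, -0.093, -0.029, -0.005, 0.035, 0.332, -0.54, -0.107, -0.029, -0.005, 0.035, 0.318, -0.546, -0.121, -0.029, -0.005, 0.035, 0.301, -0.553, -0.134, -0.029, -0.005, 0.035, 0.286, -0.556, -0.148, -0.029, -0.005, 0.035, 0.27, -0.561, -0.162, -0.029, -0.005, 0.035, 0.254, -0.565, -0.176, -0.029, -0.005, 0.035, 0.237, -0.567, -0.19, -0.029, -0.005, 0.035, 0.221, -0.568, -0.203, -0.029, -0.005, 0.035, 0.205, -0.57, -0.218, -0.029, -0.005, 0.035
```

play_rows(
  increments=[0, 0, -0.2, 0, 0, 0, 0.02, -0.05, -0.6, 0, 0, 0, 0.02, -0.05, -0.9, 0, 0, 0, 0.02, -0.05, -0.9, 0, 0, 0, 0.02, -0.05, -0.9, 0, 0, 0, 0.02, -0.05, -0.9, 0, 0, 0, 0.02, -0.05, -0.6, 0, 0, 0],
)

```text
time_s: 6.4
position: [467.0, 48.8, 190.7]
eef_rot: [[-0.899, -0.439, 0.0], [-0.439, 0.899, 0.001], [-0.001, 0.001, -1.0]]
contact_force: [-0.2, 0.9, -3.8]
gripper_width: 7.9
finger_force: 30.0
```

play_rows(
  increments=[0.377, -0.517, -0.067, -0.029, -0.005, 0.035, 0.363, -0.525, -0.08, -0.029, -0.005, 0.035, 0.348, -0.533, -0.093, -0.029, -0.005, 0.035, 0.332, -0.54, -0.107, -0.029, -0.005, 0.035, 0.318, -0.546, -0.121, -0.029, -0.005, 0.035, 0.301, -0.553, -0.134, -0.029, -0.005, 0.035, 0.286, -0.556, -0.148, -0.029, -0.005, 0.035, 0.27, -0.561, -0.162, -0.029, -0.005, 0.035, 0.254, -0.565, -0.176, -0.029, -0.005, 0.035, 0.237, -0.567, -0.19, -0.029, -0.005, 0.035, 0.221, -0.568, -0.203, -0.029, -0.005, 0.035, 0.205, -0.57, -0.218, -0.029, -0.005, 0.035],
)

```text
time_s: 7.9
position: [426.5, -180.0, 213.8]
eef_rot: [[-0.993, -0.116, -0.031], [-0.12, 0.955, 0.271], [-0.002, 0.273, -0.962]]
contact_force: [-0.4, -0.2, -3.1]
gripper_width: 8.0
finger_force: 30.0
```

```bash
python3 - <<'E'
from h import *; from cell import r
s=r.state();print(s["time_s"],s["position"],s["contact_force"],s["wrist_torque"],s["gripper_width"]);binpose(s["position"],s["eef_rot"])
t=r.capture("top")["frame"][90:290,340:540];q=r.capture("scene")["frame"][40:240,130:330]
cv2.imwrite("pics/hov.png",np.hstack([cv2.resize(i,(400,400),interpolation=2) for i in(t,q)]))
E
```

```text
7.9 [ 426.53765696 -179.99962931  213.77783139] [-0.35588649 -0.21024772 -3.07918618] [-0.34888258 -0.10045024 -0.01603091] 7.996825939683606
origin [-155.8    0.4  163.2] tip 0.277 roll 0.002 dyaw -0.17 strip [-69.2   0.  215.5] heel [-87.8   0.2 150.1]
```

View pics/hov.png

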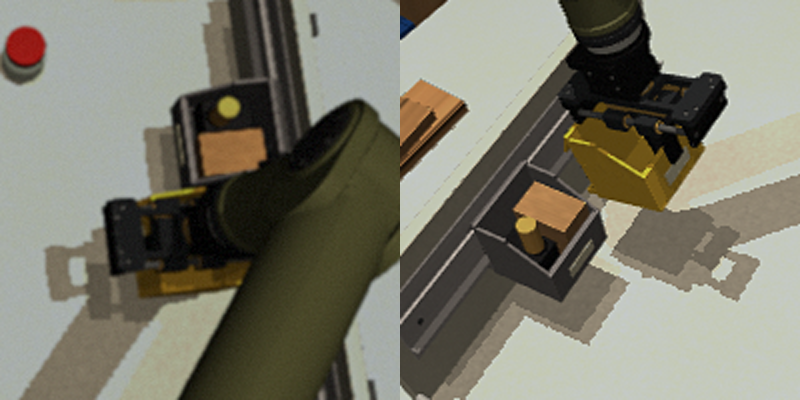

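The bin is held tipped, front up and clear of the grey bin; its back-top corner is near the scene crop (567,130). I'll check the attitude by overlaying predicted points before hooking.

```bash
cat >>h.py <<'E'
def proj(c,w): q=c["mtx"]@(c["T"][:3,:3].T@(np.array(w)-c["T"][:3,3])); return q[:2]/q[2]
def binw(p,R,b): B=np.column_stack([-R[:,1],-R[:,0],-R[:,2]]); return p+B@(np.array(b,float)-TB)
E
python3 - <<'E'
from h import *; from cell import r
s=r.state();c=r.capture("scene");k=6;x0,y0,w,h=195,80,110,90
im=cv2.resize(c["frame"][y0:y0+h,x0:x0+w],None,fx=k,fy=k,interpolation=2)
for b in[(50,55,104),(50,-55,104),(-50,55,60),(-50,-55,60),(-50,55,0),(50,55,0),(-50,-55,0),(65.5,52,72),(69,52,6)]:
    q=proj(c,binw(s["position"],s["eef_rot"],b));print(b,q.round(1));u=tuple(((q-[x0,y0]+.5)*k).astype(int));cv2.drawMarker(im,u,(255,0,255),0,14,1)
cv2.imwrite("pics/ov.png",im)
E
```

```text
(50, 55, 104) [211.8 108. ]
(50, -55, 104) [236.4  77.1]
(-50, 55, 60) [252.1 128.6]
(-50, -55, 60) [275.2  96.5]
(-50, 55, 0) [260.8 145.6]
(50, 55, 0) [229.1 137.8]
(-50, -55, 0) [282.6 114.1]
(65.5, 52, 72) [213.2 115.7]
(69, 52, 6) [223. 134.]
```

View pics/ov.png

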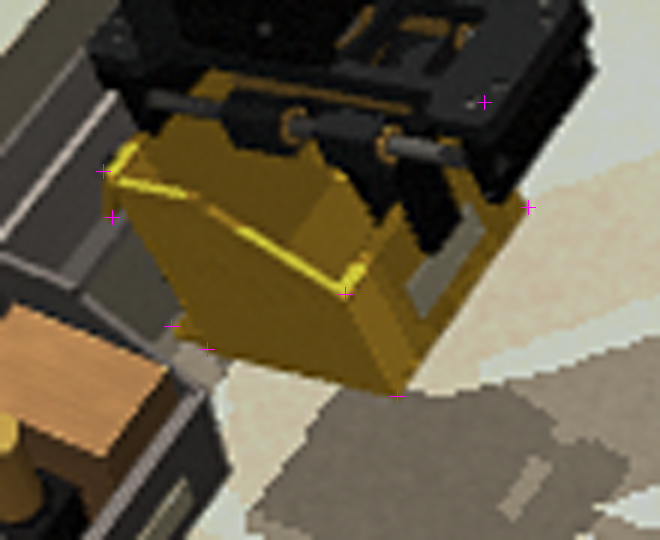

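Prediction and image agree within about 1 px (back-top corner at (110,178), predicted (103,171)). Move in over the cleat.

```bash
python3 - <<'E'
from h import *; from cell import r
s=r.state();p=s["position"];R=s["eef_rot"]
q,Q=tcp(0,-7,212,.28); p,R=rows(p,R,q,Q,5)
q,Q=tcp(0,-7,193,.28); p,R=rows(p,R,q,Q,3)
E
```

```text
5 rows, max [0.001 0.401 0.094 0.001 0.001 0.001]
-0.001, -0.401, -0.093, -0.001, 0.001, -0.001, -0.001, -0.4, -0.093, -0.001, 0.001, -0.001, -0, -0.401, -0.093, -0.001, 0.001, -0.001, -0, -0.4, -0.094, -0.001, 0.001, -0.001, -0, -0.4, -0.094, -0.001, 0.001, -0.001
3 rows, max [0.001 0.059 0.203 0.    0.001 0.001]
-0, -0.058, 0.203, -0, -0.001, -0.001, -0.001, -0.059, 0.203, -0, -0.001, -0.001, 0.001, -0.058, 0.203, -0, -0.001, -0.001
```

play_rows(
  increments=[0, -0.4, -0.093, 0, 0, -0.002, 0, -0.4, -0.093, 0, 0, -0.002, 0, -0.4, -0.093, 0, 0, 0, 0, -0.4, -0.093, 0, 0, 0, 0, -0.4, -0.093, 0, 0, 0, 0, -0.058, 0.2, 0, 0, 0, 0, -0.058, 0.2, 0, 0, 0, 0, -0.058, 0.2, 0, 0, 0, 0, 0, 0, 0, 0, 0],
)

```text
time_s: 9.18
position: [434.0, -239.1, 191.2]
eef_rot: [[-0.992, -0.12, -0.033], [-0.125, 0.954, 0.272], [-0.001, 0.274, -0.962]]
contact_force: [-0.2, -0.5, -2.7]
gripper_width: 7.9
finger_force: 30.0
```

```bash
cat >st.py <<'E'
from h import *; from cell import r
s=r.state();print(s["time_s"],s["position"].round(1),"F",s["contact_force"].round(1),"M",s["wrist_torque"].round(2),s["gripper_width"].round(1));binpose(s["position"],s["eef_rot"])
E
python3 st.py;python3 - <<'E'
from h import *; from cell import r
s=r.state();p=s["position"];R=s["eef_rot"]
for d in [(0,-1),(1,0)]:
    B=R.T@(-d[0]*N+np.array([0,0,d[1]]));print(d,"per mm share",(B/30).round(4))
E
```

```text
(0, -1) per mm share [ 0.     -0.0091  0.0321]
(1, 0) per mm share [ 0.0001 -0.0321 -0.0091]Traceback (most recent call last):
  File "st.py", line 2, in <module>
    s=r.state();print(s["time_s"],s["position"].round(1),"F",s["contact_force"].round(1),"M",s["wrist_torque"].round(2),s["gripper_width"].round(1));binpose(s["position"],s["eef_rot"])
                                                                                                                        ^^^^^^^^^^^^^^^^^^^^^^^^
AttributeError: 'float' object has no attribute 'round'
```

```bash
sed -i 's/s\["gripper_width"\].round(1)/s["gripper_width"]/' st.py; python3 st.py
```

```text
9.175 [ 434.  -239.1  191.2] F [-0.2 -0.5 -2.7] M [-0.28  0.    0.01] 7.850450062057686
origin [-96.3   0.7 140.7] tip 0.277 roll 0.001 dyaw 0.12 strip [ -9.7   0.8 193. ] heel [-28.3   0.9 127.5]
```

play_rows(
  increments=[0, -0.018, 0.064, 0, 0, 0, 0, -0.018, 0.064, 0, 0, 0, 0, -0.009, 0.032, 0, 0, 0, 0, -0.009, 0.032, 0, 0, 0, 0, -0.009, 0.032, 0, 0, 0],
)

```text
time_s: 9.8
position: [434.4, -239.8, 184.9]
eef_rot: [[-0.992, -0.12, -0.032], [-0.124, 0.955, 0.271], [-0.002, 0.273, -0.962]]
contact_force: [0.3, 0.5, -3.4]
gripper_width: 7.6
finger_force: 30.0
```

```bash
python3 st.py
```

```text
9.8 [ 434.4 -239.8  184.9] F [ 0.3  0.5 -3.4] M [-0.32 -0.03 -0.02] 7.566396604828893
origin [-95.5   1.  134.4] tip 0.276 roll 0.002 dyaw 0.1 strip [ -8.9   1.  186.8] heel [-27.4   1.1 121.3]
```

play_rows(
  increments=[0, -0.03, -0.073, 0, 0, 0, 0, -0.064, -0.018, 0, 0, 0, 0, -0.018, 0.064, 0, 0, 0, 0, -0.018, 0.064, 0, 0, 0, 0, -0.009, 0.032, 0, 0, 0, 0, 0, 0, 0, 0, 0],
)

```text
time_s: 10.55
position: [434.7, -243.1, 181.7]
eef_rot: [[-0.992, -0.12, -0.032], [-0.124, 0.955, 0.271], [-0.002, 0.273, -0.962]]
contact_force: [0.1, 0.3, -3.4]
gripper_width: 7.5
finger_force: 30.0
```

```bash
python3 st.py
```

```text
10.55 [ 434.7 -243.1  181.7] F [ 0.1  0.3 -3.4] M [-0.34 -0.06 -0.  ] 7.480742762236177
origin [-92.2   0.9 131.1] tip 0.276 roll 0.002 dyaw 0.09 strip [ -5.6   0.9 183.5] heel [-24.1   1.  118. ]
```

play_rows(
  increments=[0, -0.009, 0.032, 0, 0, 0, 0, -0.009, 0.032, 0, 0, 0, 0, -0.009, 0.032, 0, 0, 0, 0, 0, 0, 0, 0, 0],
)

```text
time_s: 11.05
position: [434.8, -243.1, 178.7]
eef_rot: [[-0.992, -0.12, -0.032], [-0.124, 0.955, 0.271], [-0.002, 0.273, -0.962]]
contact_force: [-0.6, 0.1, -3.4]
gripper_width: 7.6
finger_force: 30.0
```

play_rows(
  increments=[0, -0.009, 0.032, 0, 0, 0, 0, -0.009, 0.032, 0, 0, 0, 0, 0, 0, 0, 0, 0],
)

```text
time_s: 11.42
position: [435.0, -243.6, 177.0]
eef_rot: [[-0.992, -0.12, -0.031], [-0.124, 0.955, 0.27], [-0.003, 0.272, -0.962]]
contact_force: [-0.2, -0.6, -2.8]
gripper_width: 7.6
finger_force: 30.0
```

```bash
python3 st.py
```

```text
11.425 [ 435.  -243.6  177. ] F [-0.2 -0.6 -2.8] M [-0.65 -0.06  0.01] 7.601499527490971
origin [-91.5   1.1 126.5] tip 0.275 roll 0.003 dyaw 0.09 strip [ -5.    1.1 178.9] heel [-23.5   1.2 113.5]
```

play_rows(
  increments=[0, -0.005, 0.016, 0, 0, 0, 0, -0.005, 0.016, 0, 0, 0, 0, 0, 0, 0, 0, 0],
)

```text
time_s: 11.8
position: [435.0, -243.7, 176.0]
eef_rot: [[-0.992, -0.12, -0.031], [-0.124, 0.955, 0.27], [-0.003, 0.272, -0.962]]
contact_force: [1.3, -2.2, -0.5]
gripper_width: 7.7
finger_force: 30.0
```

```bash
python3 st.py
```

```text
11.8 [ 435.  -243.7  176. ] F [ 1.3 -2.2 -0.5] M [-0.94 -0.08  0.03] 7.746073434125231
origin [-91.5   1.2 125.5] tip 0.275 roll 0.003 dyaw 0.09 strip [ -5.    1.1 178. ] heel [-23.4   1.3 112.6]
```

```bash
python3 - <<'E'
from h import *; from cell import r
s=r.state();p=s["position"];R=s["eef_rot"]
q,Q=tcp(1,-3.5,176,.275); p,R=rows(p,R,q,Q,3)
E
```

```text
3 rows, max [0.001 0.022 0.018 0.    0.001 0.001]
0, -0.022, 0.017, 0, 0.001, 0.001, 0.001, -0.021, 0.018, 0, 0.001, 0.001, -0, -0.022, 0.017, 0, 0.001, 0.001
```

play_rows(
  increments=[0, -0.022, 0.015, 0, 0, 0, 0, -0.022, 0.015, 0, 0, 0, 0, -0.022, 0.015, 0, 0, 0, 0, 0, 0, 0, 0, 0],
)

```text
time_s: 12.3
position: [435.1, -244.9, 173.9]
eef_rot: [[-0.992, -0.12, -0.032], [-0.124, 0.955, 0.27], [-0.002, 0.272, -0.962]]
contact_force: [0.3, -2.1, -0.3]
gripper_width: 7.4
finger_force: 30.0
```

```bash
python3 st.py
```

```text
12.3 [ 435.1 -244.9  173.9] F [ 0.3 -2.1 -0.3] M [-0.96 -0.13  0.01] 7.404262991396813
origin [-90.3   1.1 123.4] tip 0.276 roll 0.002 dyaw 0.09 strip [ -3.7   1.1 175.8] heel [-22.2   1.2 110.4]
```

```bash
python3 - <<'E'
from h import *; from cell import r
s=r.state();p=s["position"];R=s["eef_rot"]
q,Q=tcp(1,-3.4,175.4,.2); p,R=rows(p,R,q,Q,4)
q,Q=tcp(1,-3.3,175.1,.14); p,R=rows(p,R,q,Q,3)
E
```

```text
4 rows, max [0.001 0.028 0.076 0.024 0.001 0.   ]
-0, -0.028, 0.074, 0.024, 0.001, 0, -0.001, -0.027, 0.075, 0.024, 0.001, 0, 0, -0.025, 0.075, 0.024, 0.001, 0, -0, -0.024, 0.076, 0.024, 0.001, 0
3 rows, max [0.001 0.027 0.08  0.026 0.    0.001]
-0, -0.027, 0.079, 0.026, -0, 0.001, -0, -0.025, 0.08, 0.026, -0, 0.001, -0.001, -0.024, 0.08, 0.026, -0, 0.001
```

play_rows(
  increments=[0, -0.028, 0.075, 0.024, 0, 0, 0, -0.027, 0.075, 0.024, 0, 0, 0, -0.025, 0.075, 0.024, 0, 0, 0, -0.024, 0.076, 0.024, 0, 0, 0, 0, 0, 0, 0, 0],
)

```text
time_s: 12.92
position: [435.2, -245.7, 164.6]
eef_rot: [[-0.992, -0.123, -0.022], [-0.125, 0.972, 0.197], [-0.003, 0.198, -0.98]]
contact_force: [0.3, -3.8, -0.2]
gripper_width: 8.0
finger_force: 30.0
```

```bash
python3 st.py
```

```text
12.925 [ 435.2 -245.7  164.6] F [ 0.3 -3.8 -0.2] M [-1.28 -0.15 -0.04] 8.048958113983955
origin [-85.8   1.1 116.8] tip 0.2 roll 0.003 dyaw 0.12 strip [ -3.5   1.1 175.6] heel [-17.    1.3 109. ]
```

play_rows(
  increments=[0, -0.03, 0.083, 0.026, 0, 0, 0, -0.028, 0.083, 0.026, 0, 0, 0, -0.026, 0.083, 0.026, 0, 0, 0, 0, 0, 0, 0, 0],
)

```text
time_s: 13.42
position: [435.3, -246.8, 156.8]
eef_rot: [[-0.992, -0.124, -0.015], [-0.125, 0.983, 0.137], [-0.003, 0.138, -0.99]]
contact_force: [-0.2, -4.8, 0.9]
gripper_width: 7.6
finger_force: 30.0
```

```bash
python3 st.py;  python3 - <<'E'
from h import *; from cell import r
s=r.state();p=s["position"];R=s["eef_rot"]
q,Q=tcp(1,-3.1,174.9,.08); p,R=rows(p,R,q,Q,3)
q,Q=tcp(1,-3.1,174.9,.03); p,R=rows(p,R,q,Q,3)
E
```

```text
13.425 [ 435.3 -246.8  156.8] F [-0.2 -4.8  0.9] M [-1.27 -0.12 -0.02] 7.570641300602225
origin [-81.8   1.1 111.3] tip 0.138 roll 0.003 dyaw 0.12 strip [ -3.3   1.1 175.1] heel [-12.7   1.3 107.7]
3 rows, max [0.001 0.027 0.077 0.025 0.001 0.001]
-0, -0.027, 0.075, 0.025, 0.001, 0.001, -0.001, -0.025, 0.076, 0.025, 0.001, 0.001, -0, -0.024, 0.077, 0.025, 0.001, 0.001
3 rows, max [0.    0.021 0.064 0.021 0.    0.   ]
-0, -0.021, 0.063, 0.021, 0, -0, -0, -0.019, 0.064, 0.021, 0, -0, -0, -0.019, 0.064, 0.021, 0, -0
```

play_rows(
  increments=[0, -0.03, 0.075, 0.025, 0, 0, 0, -0.027, 0.075, 0.025, 0, 0, 0, -0.024, 0.075, 0.025, 0, 0, 0, 0, 0, 0, 0, 0],
)

```text
time_s: 13.92
position: [435.5, -248.3, 149.7]
eef_rot: [[-0.992, -0.125, -0.008], [-0.125, 0.989, 0.079], [-0.002, 0.08, -0.997]]
contact_force: [-0.2, -4.6, 1.7]
gripper_width: 7.7
finger_force: 30.0
```

```bash
python3 st.py
```

```text
13.925 [ 435.5 -248.3  149.7] F [-0.2 -4.6  1.7] M [-1.25 -0.07 -0.04] 7.691063317972724
origin [-77.7   1.1 106.6] tip 0.08 roll 0.002 dyaw 0.11 strip [ -3.    1.1 174.9] heel [ -8.4   1.2 107.1]
```

```bash
python3 - <<'E'
from h import *; from cell import r
s=r.state();p=s["position"];R=s["eef_rot"]
q,Q=tcp(1,-3.6,176,.02); p,R=rows(p,R,q,Q,4)
E
```

```text
4 rows, max [0.001 0.013 0.049 0.019 0.001 0.001]
-0, -0.013, 0.048, 0.019, 0.001, 0.001, -0.001, -0.013, 0.048, 0.019, 0.001, 0.001, -0, -0.011, 0.048, 0.019, 0.001, 0.001, -0, -0.011, 0.049, 0.019, 0.001, 0.001
```

play_rows(
  increments=[0, -0.013, 0.048, 0.019, 0, 0, 0, -0.013, 0.048, 0.019, 0, 0, 0, -0.011, 0.048, 0.019, 0, 0, 0, -0.011, 0.049, 0.019, 0, 0, 0, 0, 0, 0, 0, 0],
)

```text
time_s: 14.55
position: [435.7, -249.9, 143.7]
eef_rot: [[-0.992, -0.124, 0.0], [-0.124, 0.992, 0.019], [-0.003, 0.019, -1.0]]
contact_force: [0.9, -5.8, -0.5]
gripper_width: 7.8
finger_force: 30.0
```

```bash
python3 st.py; python3 - <<'E'
from h import *; from cell import r
s=r.state();t=r.capture("top");q=r.capture("scene")
a=cv2.resize(t["frame"][100:250,400:500],(400,600),interpolation=2);b=cv2.resize(q["frame"][70:190,160:240],(400,600),interpolation=2)
cv2.imwrite("pics/hk.png",np.hstack([a,b]))
print([proj(q,binw(s["position"],s["eef_rot"],v)).round(1).tolist() for v in((50,55,104),(-50,55,60),(-50,55,0))])
E
```

```text
14.55 [ 435.7 -249.9  143.7] F [ 0.9 -5.8 -0.5] M [-1.37 -0.39  0.04] 7.807397781851681
origin [-73.5   1.1 103.3] tip 0.019 roll 0.003 dyaw 0.06 strip [ -3.1   1.  176. ] heel [ -4.4   1.2 108. ]
[[195.9, 112.5], [233.8, 137.5], [237.8, 151.4]]
```

View pics/hk.png

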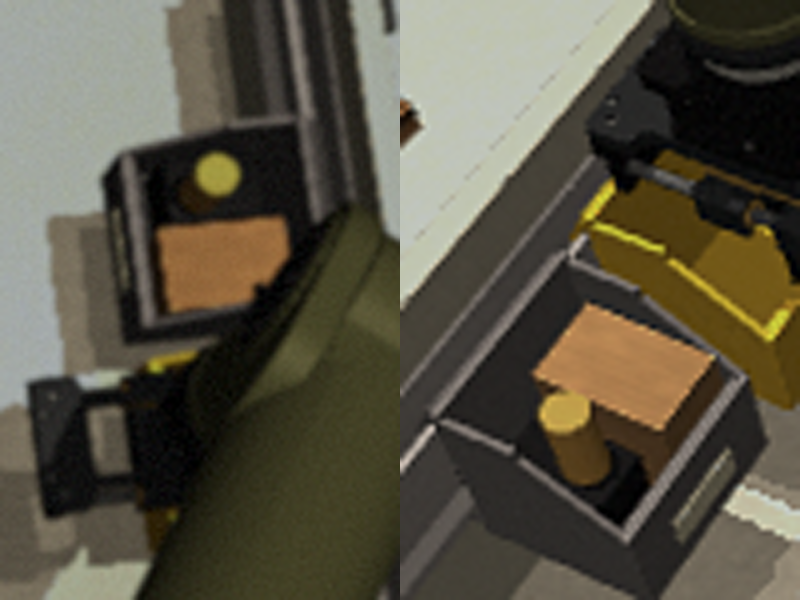

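The strip sits behind the cleat and the bin is nearly level beside the grey bin: its side is at scene crop about (600,250), with a 15–20 mm gap. I'll ease in slightly to relieve the side force before sliding.

play_rows(
  increments=[0, -0.015, 0, 0, 0, 0, 0, -0.012, 0, 0, 0, 0, 0, 0, 0, 0, 0, 0],
)

```text
time_s: 15.02
position: [435.7, -250.0, 143.6]
eef_rot: [[-0.992, -0.124, -0.001], [-0.124, 0.992, 0.021], [-0.002, 0.021, -1.0]]
contact_force: [1.6, -4.3, -1.1]
gripper_width: 7.6
finger_force: 30.0
```

```bash
python3 st.py
```

```text
15.025 [ 435.7 -250.   143.6] F [ 1.6 -4.3 -1.1] M [-1.02 -0.28  0.01] 7.587228966951933
origin [-73.5   1.1 103.1] tip 0.021 roll 0.002 dyaw 0.07 strip [ -3.    1.  175.7] heel [ -4.4   1.1 107.7]
```

play_rows(
  increments=[0, -0.015, 0, 0, 0, 0, 0, -0.015, 0, 0, 0, 0, 0, -0.01, 0, 0, 0, 0, 0, 0, 0, 0, 0, 0],
)

```text
time_s: 15.52
position: [435.5, -250.4, 143.2]
eef_rot: [[-0.992, -0.124, -0.002], [-0.124, 0.992, 0.022], [-0.001, 0.022, -1.0]]
contact_force: [0.8, 0.1, -3.1]
gripper_width: 8.1
finger_force: 30.0
```

```bash
python3 st.py
```

```text
15.525 [ 435.5 -250.4  143.2] F [ 0.8  0.1 -3.1] M [-0.03 -0.06  0.03] 8.098852736474715
origin [-73.2   0.7 102.7] tip 0.022 roll 0.001 dyaw 0.08 strip [ -2.5   0.7 175.1] heel [ -4.    0.8 107.1]
```

play_rows(
  increments=[-0.07, 0, 0, 0, 0, 0, -0.07, 0, 0, 0, 0, 0, -0.07, 0, 0, 0, 0, 0, -0.07, 0, 0, 0, 0, 0, -0.035, 0, 0, 0, 0, 0, 0, 0, 0, 0, 0, 0],
)

```text
time_s: 16.27
position: [445.2, -249.8, 143.6]
eef_rot: [[-0.992, -0.124, -0.001], [-0.124, 0.992, 0.022], [-0.002, 0.021, -1.0]]
contact_force: [-0.1, 0.5, -3.0]
gripper_width: 8.0
finger_force: 30.0
```

```bash
python3 st.py; python3 - <<'E'
from h import *; from cell import r
s=r.state();q=r.capture("scene")
cv2.imwrite("pics/sl.png",cv2.resize(q["frame"][90:190,180:260],(640,600),interpolation=2))
E
```

```text
16.275 [ 445.2 -249.8  143.6] F [-0.1  0.5 -3. ] M [0.43 0.08 0.05] 8.036440495044696
origin [-72.6  10.5 103.1] tip 0.021 roll 0.002 dyaw 0.07 strip [ -2.   10.5 175.6] heel [ -3.5  10.6 107.6]
```

View pics/sl.png

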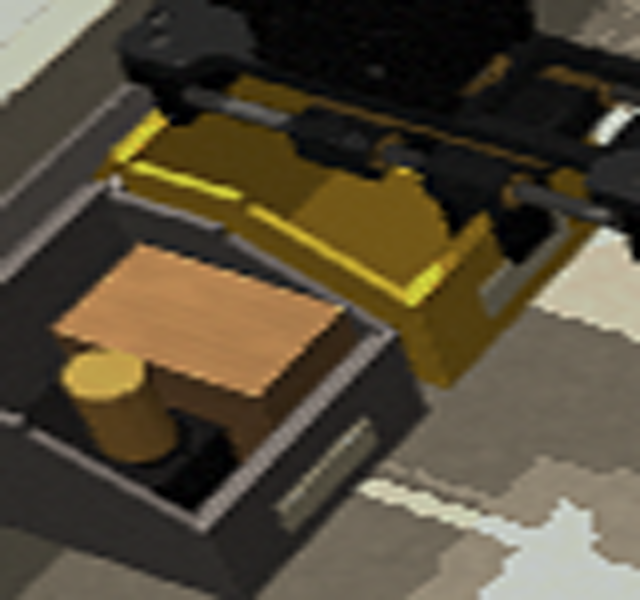

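The remaining gap is about 10 mm: yellow corner at (412,303), grey corner at (398,333).

play_rows(
  increments=[-0.06, 0.008, 0, 0, 0, 0, -0.06, 0.008, 0, 0, 0, 0, -0.06, 0, 0, 0, 0, 0, -0.03, 0, 0, 0, 0, 0, 0, 0, 0, 0, 0, 0],
)

```text
time_s: 16.95
position: [451.7, -249.0, 143.8]
eef_rot: [[-0.992, -0.124, -0.0], [-0.124, 0.992, 0.021], [-0.002, 0.021, -1.0]]
contact_force: [-0.4, -0.1, -3.6]
gripper_width: 7.6
finger_force: 30.0
```

```bash
python3 st.py
```

```text
16.95 [ 451.7 -249.   143.8] F [-0.4 -0.1 -3.6] M [ 0.33  0.05 -0.03] 7.620771966093922
origin [-72.5  17.1 103.4] tip 0.021 roll 0.002 dyaw 0.07 strip [ -2.   17.  175.9] heel [ -3.4  17.2 108. ]
```

play_rows(
  increments=[-0.025, 0, 0, 0, 0, 0, -0.025, 0, 0, 0, 0, 0, 0, 0, 0, 0, 0, 0],
)

```text
time_s: 17.32
position: [453.1, -248.8, 143.8]
eef_rot: [[-0.992, -0.124, -0.0], [-0.124, 0.992, 0.021], [-0.002, 0.021, -1.0]]
contact_force: [0.3, -0.2, -4.0]
gripper_width: 8.2
finger_force: 30.0
```

play_rows(
  increments=[-0.02, 0, 0, 0, 0, 0, -0.02, 0, 0, 0, 0, 0, 0, 0, 0, 0, 0, 0],
)

```text
time_s: 17.7
position: [454.3, -248.6, 143.8]
eef_rot: [[-0.992, -0.124, -0.0], [-0.124, 0.992, 0.021], [-0.002, 0.021, -1.0]]
contact_force: [-0.2, 0.3, -3.4]
gripper_width: 7.6
finger_force: 30.0
```

play_rows(
  increments=[-0.02, 0, 0, 0, 0, 0, -0.015, 0, 0, 0, 0, 0, 0, 0, 0, 0, 0, 0],
)

```text
time_s: 18.08
position: [455.1, -248.5, 143.7]
eef_rot: [[-0.992, -0.124, -0.001], [-0.124, 0.992, 0.021], [-0.002, 0.021, -1.0]]
contact_force: [-0.9, -0.2, -3.6]
gripper_width: 7.9
finger_force: 30.0
```

play_rows(
  increments=[-0.02, 0, 0, 0, 0, 0, -0.015, 0, 0, 0, 0, 0, 0, 0, 0, 0, 0, 0],
)

```text
time_s: 18.45
position: [455.3, -248.4, 143.6]
eef_rot: [[-0.992, -0.124, -0.002], [-0.124, 0.992, 0.021], [-0.0, 0.021, -1.0]]
contact_force: [-4.7, 0.4, -1.8]
gripper_width: 7.5
finger_force: 30.0
```

```bash
python3 st.py
```

```text
18.45 [ 455.3 -248.4  143.6] F [-4.7  0.4 -1.8] M [ 0.19  1.05 -0.  ] 7.489747267822931
origin [-72.6  20.6 103.2] tip 0.021 roll 0.0 dyaw 0.04 strip [ -2.1  20.6 175.7] heel [ -3.5  20.7 107.7]
```

Contact felt (about 4.7 N). I'll ease back a little and lower level.

```bash
python3 - <<'E'
from h import *; from cell import r
s=r.state();p=s["position"];R=s["eef_rot"]
q,Q=tcp(20.3,-2.3,175.0,.003); p,R=rows(p,R,q,Q,4)
E
```

```text
4 rows, max [0.003 0.004 0.024 0.006 0.    0.   ]
0.002, -0.004, 0.023, 0.006, 0, 0, 0.003, -0.003, 0.024, 0.006, 0, 0, 0.002, -0.004, 0.023, 0.006, 0, 0, 0.002, -0.003, 0.023, 0.006, 0, 0
```

play_rows(
  increments=[0, 0, 0, 0, 0, 0, 0.012, 0, 0, 0, 0, 0, 0, 0, 0, 0, 0, 0],
)

```text
time_s: 18.82
position: [455.3, -248.4, 143.6]
eef_rot: [[-0.992, -0.124, -0.001], [-0.124, 0.992, 0.021], [-0.001, 0.021, -1.0]]
contact_force: [-5.1, 0.4, -0.8]
gripper_width: 7.4
finger_force: 30.0
```

play_rows(
  increments=[0.015, 0, 0, 0, 0, 0, 0, 0, 0, 0, 0, 0],
)

```text
time_s: 19.08
position: [455.3, -248.4, 143.6]
eef_rot: [[-0.992, -0.124, -0.001], [-0.124, 0.992, 0.021], [-0.002, 0.021, -1.0]]
contact_force: [-4.2, 0.1, -2.8]
gripper_width: 7.6
finger_force: 30.0
```

play_rows(
  increments=[0, -0.002, 0.023, 0.006, 0, 0, 0, -0.002, 0.023, 0.006, 0, 0, 0, -0.002, 0.023, 0.006, 0, 0, 0, 0, 0, 0, 0, 0],
)

```text
time_s: 19.58
position: [455.4, -248.4, 141.7]
eef_rot: [[-0.992, -0.124, 0.001], [-0.124, 0.992, 0.007], [-0.002, 0.007, -1.0]]
contact_force: [-4.9, -0.1, -0.9]
gripper_width: 7.8
finger_force: 30.0
```

```bash
python3 st.py
```

```text
19.575 [ 455.4 -248.4  141.7] F [-4.9 -0.1 -0.9] M [ 0.14  1.18 -0.02] 7.805976363682251
origin [-72.1  20.7 101.9] tip 0.007 roll 0.002 dyaw 0.07 strip [ -2.6  20.7 175.4] heel [ -3.   20.8 107.4]
```

play_rows(
  increments=[0.015, 0, 0.01, 0.003, 0, 0, 0.015, 0, 0.01, 0.002, 0, 0, 0, 0, 0, 0, 0, 0],
)

```text
time_s: 19.95
position: [455.3, -248.6, 141.2]
eef_rot: [[-0.992, -0.124, 0.003], [-0.124, 0.992, 0.003], [-0.004, 0.002, -1.0]]
contact_force: [-0.6, 0.7, -3.1]
gripper_width: 7.3
finger_force: 30.0
```

```bash
python3 st.py
```

```text
19.95 [ 455.3 -248.6  141.2] F [-0.6  0.7 -3.1] M [0.12 0.5  0.  ] 7.308230719529777
origin [-71.7  20.7 101.6] tip 0.002 roll 0.004 dyaw 0.08 strip [ -2.6  20.5 175.5] heel [ -2.7  20.8 107.5]
```

play_rows(
  increments=[0, 0.005, 0.012, 0, 0, 0, 0, 0, 0.012, 0, 0, 0, 0, 0, 0.01, 0, 0, 0, 0, 0, 0, 0, 0, 0],
)

```text
time_s: 20.45
position: [455.2, -248.9, 140.4]
eef_rot: [[-0.992, -0.124, 0.003], [-0.124, 0.992, 0.002], [-0.004, 0.002, -1.0]]
contact_force: [0.4, -1.0, -2.3]
gripper_width: 7.8
finger_force: 30.0
```

```bash
python3 st.py
```

```text
20.45 [ 455.2 -248.9  140.4] F [ 0.4 -1.  -2.3] M [-0.28  0.14 -0.03] 7.762145649637662
origin [-71.5  20.6 100.8] tip 0.002 roll 0.004 dyaw 0.06 strip [ -2.3  20.4 174.7] heel [ -2.4  20.6 106.7]
```

Origin z is about 100.8 and contact is beginning. Another 0.5 mm, then release.

play_rows(
  increments=[0, 0, 0.01, 0, 0, 0, 0, 0, 0.008, 0, 0, 0, 0, 0, 0, 0, 0, 0],
)

```text
time_s: 20.82
position: [455.1, -249.0, 139.9]
eef_rot: [[-0.992, -0.124, 0.003], [-0.124, 0.992, 0.002], [-0.003, 0.002, -1.0]]
contact_force: [0.3, -1.5, 0.6]
gripper_width: 7.8
finger_force: 30.0
```

play_rows(
  increments=[0, 0, 0, 0, 0, 0, 0, 0, 0, 0, 0, 0, 0, 0, 0, 0, 0, 0, 0, 0, 0, 0, 0, 0],
  jaw=200,
)

```text
time_s: 21.32
position: [454.5, -248.3, 139.5]
eef_rot: [[-0.992, -0.124, 0.002], [-0.124, 0.992, 0.003], [-0.002, 0.003, -1.0]]
contact_force: [-0.4, -0.4, 0.5]
gripper_width: 18.9
finger_force: 0.0
```

```bash
python3 st.py
```

```text
21.325 [ 454.5 -248.3  139.5] F [-0.4 -0.4  0.5] M [-0.    0.02 -0.01] 18.900660707974303
origin [-72.2  19.9  99.8] tip 0.003 roll 0.002 dyaw 0.07 strip [ -2.9  19.9 173.6] heel [ -3.2  20.  105.6]
```

play_rows(
  increments=[0, 0, -0.1, 0, 0, 0, 0, 0, -0.3, 0, 0, 0, 0, 0, -0.6, 0, 0, 0, 0, 0, -0.9, 0, 0, 0, 0, 0, -0.9, 0, 0, 0, 0, 0.3, -0.9, 0, 0, 0, 0, 0.9, -0.6, 0, 0, 0, 0, 0.95, 0, 0, 0, 0, 0, 0.95, 0, 0, 0, 0, 0, 0.95, 0, 0, 0, 0, 0, 0.95, 0, 0, 0, 0, 0, 0.95, 0, 0, 0, 0],
)

```text
time_s: 22.82
position: [432.2, -71.2, 270.6]
eef_rot: [[-0.992, -0.124, 0.004], [-0.124, 0.992, 0.003], [-0.004, 0.003, -1.0]]
contact_force: [0.6, -0.1, 0.3]
gripper_width: 18.9
finger_force: 0.0
```

play_rows(
  increments=[0, 0.95, 0, 0, 0, 0, 0, 0.95, 0, 0, 0, 0, 0, 0.95, 0, 0, 0, 0, 0, 0.9, 0, 0, 0, 0, 0, 0, 0, 0, 0, 0],
)

```text
time_s: 23.45
position: [418.2, 41.4, 270.6]
eef_rot: [[-0.992, -0.128, 0.003], [-0.128, 0.992, 0.003], [-0.004, 0.003, -1.0]]
contact_force: [0.8, -0.5, 0.2]
gripper_width: 18.6
finger_force: 0.0
```

```bash
python3 - <<'E'
from h import *; from cell import r
s=r.state();print(s["time_s"],s["contact_force"])
t=r.capture("top");q=r.capture("scene")
a=cv2.resize(t["frame"][110:230,410:490],(400,600),interpolation=2);b=cv2.resize(q["frame"][80:200,165:245],(400,600),interpolation=2)
cv2.imwrite("pics/end.png",np.hstack([a,b]))
E
```

```text
23.45 [ 0.7597971  -0.50219026  0.15850572]
```

View pics/end.png

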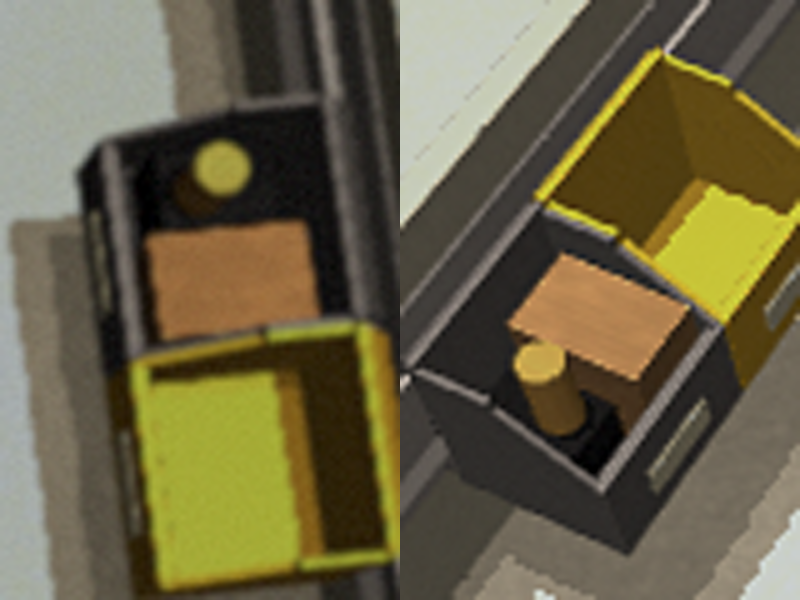

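The yellow bin hangs flush with the grey bin: rims aligned at (540,200) and (720,325), with no visible gap. Handing in.

```bash
python3 -c "
from cell import r
print(r.hand_in())"
```

```text
the job is handed in; nothing more can be done
None
```

The small yellow bin is hung on the rail and released. It looks level and flush against the grey bin in the last pictures. I handed the job in at about 23.5 s; no verdict came back.

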